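# Lock the pill case away

### The arm

A 6-joint arm with a two-finger parallel gripper is mounted at the origin on the work surface. World frame = base frame: x ahead of the robot, y to its left, z up, the work surface at z = 0. Lengths are in m, angles in rad, forces in N, time in s.
With the tool pointing down it reaches from about 0.375 to 0.9 m from the base axis. Payload 3.1 kg.
Tool frame: the origin (TCP) lies at the very end of the fingers, on their centre line; the grasp point (between the pads) lies 19 mm behind it; z points along the fingers, y is the direction in which the jaws open and shut (so a half turn about z gives the same grasp; the last joint's range is limited). The gripper opens to 85 mm and grips with 20 to 120 N. Pads are 22 mm wide; open, the fingers measure 114 mm over their backs; the gripper's body (76 mm by 85 mm) begins 54 mm behind the grasp point. The pads swing forward as they close: fully open they stand 13 mm farther back than shut.
Start: joints at [-1.506, 0.527, 1.433, -0, 1.181, -0.178], TCP at [0.151, -0.606, 0.21] pointing down, gripper open.
Joint ranges: [-3.08, 3.08], [-0.75, 2.2], [0.22, 2.44], [-1.43, 4.57], [0, 2.65], [-2.85, 2.85]. Speed limits (rad/s): [2.79, 2.79, 3.14, 3.14, 3.14, 3.14].

### API

Orientations are given as a unit quaternion [x, y, z, w].
In Python, from station import manip gives the robot as it stands. The module is installed in compiled form; this text tells all that it offers.
- The arm moves only by the tool send_rows, never from a script. Its argument "commands" is a list of rows, each an object with "delta_pos": the shift along the world's x, y, z in cm, a list of three; "yaw": the turn about the world's z in rad. A call has 1 to 10 rows; each row shifts and turns the pose as measured when the row begins; what a row does not reach is not made up. A row lasts 1/8 s, in which the tool goes at most 62.5 mm and 10.7 degrees, less where a joint would pass 70% of its speed; a pose out of reach is approached as far as the arm can. A call is refused whole if a number of a shift passes 6.25 or a number of a turn 0.188, either way. A call with a gripper value outside its range is refused whole. "grip" is the closure, from -1 (fully open) to 1 (shut), set as the call begins (left out, the last holds). The fingers move at their own pace and stop on an object; "force" is the grip in N (left out, the last holds). Time passes only in rows, so rows that do not move let the fingers close. It gives the time, the measured TCP pose, the force and the opening at its end, in the units of the state.
- manip.sense(): the state, without advancing time (a new reading comes with each control period).
- manip.snapshot(name): name is "side" or "top" or "wrist"; returns the picture (384x512x3 uint8, blue, green, red); there is no depth.
- manip.get_calibration(name): a dict with "fx", "fy", "cx", "cy" (pixels), "world_to_cam" (4x4, takes a point from world to camera coordinates); the wrist camera has in their place "mount" (4x4, takes a point from camera to tool coordinates, whose origin is the TCP and whose axes are the flange's). Camera axes: x right, y down, z forward; pixel columns grow to the right and rows downward; lengths in m; the calibration is good to about 2 mm. A picture is of the moment at which its call begins: read the wrist's pose just before it. get_calibration takes no time and is no camera call.
- manip.sign_off(): hands the job in, once; it reports no verdict.
The state is a dict: "t": time; "q": joint angles; "qd": joint speeds; "tau": joint torques, N m; "tcp_pos": TCP position; "tool_rot": TCP orientation; "force": force on the tool from outside, world axes, zero at the start; "ft_torque": the same for the moment, N m; "finger_gap": opening from 0.0 (shut) to 1.0 (fully open).
Only numpy, scipy, OpenCV 4.12 (cv2) and the standard library are available. Lean on these libraries where they do the work, as an engineer would, in place of code of your own. Each camera call takes 0.05 s, during which the arm holds its last target. There are 200 camera calls.

### The job

Lay the flask-shaped pill case flat in the open drawer of the medicine lockbox, then push the drawer fully shut, and then lock it: turn the knob on the sloping front clockwise until it clicks past its detent, stop at that first click and let go, so that the small steel pin in the knob's middle is left standing up. Leave the other things on the cabinet top where they are.

Things in the scene. Friction and masses are not known exactly. Their poses are not given: they have to be found in the camera images.
- pill_case: Loose stainless steel flask-shaped pill case, about 90 g, lying flat: 85 mm long along x, 44 mm wide along y, 20 mm thick. Origin: on the underside, mid-length. Its broad body (60 x 44 mm, edges rounded by 6 mm) runs from x = -42 to +18 mm, then narrower shoulders and a flip-top cap (18 mm across) to x = +43 mm. Best gripped across its 44 mm width, about x = -12 mm.
- drawer_in (a point): Centre of the inner floor of the lockbox's aluminium drawer, 15 mm above the table. x points into the lockbox (the way it shuts), y to the left of one looking along x, z up. Inside: 165 mm along x (from -82 to +82 mm), 176 mm along y, 47 mm deep. Only the part that is pulled out of the lockbox can be reached from above.
- drawer_front (a point): Middle of the outer face of the drawer's dark block handle (90 mm wide, 22 mm tall, standing 23 mm out), 51 mm above the table; axes as drawer_in. The handle sits mid-width on the grey front panel (12 mm thick, 208 mm wide, from 8 to 72 mm above the table; its outer face 99 mm from drawer_in). Push on the handle along +x to shut the drawer.
- drawer (a joint): How far the drawer is open, m: 0 is fully shut (a firm stop), 0.115 to 0.13 at the start. It slides with about 1.5 N of friction and stays where it is left.
- lockbox: Grey steel medicine lockbox, fixed: 200 mm deep (x), 210 mm wide (y), 134 mm high. Origin: centre of its underside; the front faces -x, carries the drawer and is upright to 75 mm above the table; above it the face slopes back at 27 degrees from level for 130 mm, with the knob at its centre, to the flat top.
- knob_grip (a point): Grip point of the black knob on the slope. z is the knob's axis, pointing out of the face (27 degrees from vertical, leaning to the drawer side). The grip is a bar 66 mm long (x), 16 mm wide (y), from 24 mm below to 12 mm above this point along z, on a skirt of radius 30 mm. The frame turns with the knob: clockwise, seen facing it, is negative about z. x points about up the slope at the start.
- knob_foot (a point): On the knob's axis, on a fixed dark disc (radius 42 mm), 30 mm below knob_grip; axes: x up the slope, z as the knob's. The knob turns clockwise 3.2 rad from x up the slope; it starts within 0.3 rad of that. The click comes 0.9 to 2.2 rad clockwise from the start, unseen and different each time: a second grip may be needed. Outside the detent the knob stays where left (0.02 N m).
- pin_top (a point): Top of the steel tell-tale pin (11 mm across) in the middle of the knob's top; axes the knob's. Along z it stands 14 mm above knob_grip when down (unlocked), 21 mm on a crest of the detent, 19.6 mm at rest in the click (locked). About 0.75 rad before the click the knob stiffens suddenly to some 0.2 N m and the pin begins to rise.
- detent (a point): The middle of the knob's foot, 13 mm below knob_foot inside the box; how the detent feels: after stiffening, the resistance sinks to nothing over 0.5 rad, to a crest 0.24 rad before the click; past it the knob pulls itself on into the click and rests there. Let go before the crest, it springs back. A second crest lies 0.24 rad past the click; beyond it the pin drops: turn back.
- stapler: Small black spring stapler, 130 mm long, 50 mm high; to be left alone. Origin: centre of its underside.
- carabiner: Steel carabiner, 80 mm long, lying flat; to be left alone. Origin: centre of its underside.
- fob: Purple plastic key fob, 55 mm long, lying flat; to be left alone. Origin: centre of its underside.
- shoe_brush: Shoe brush with wooden back, 160 mm long, 42 mm high; to be left alone. Origin: centre of its underside.
- polish_tin: Round shoe polish tin, 74 mm across, 28 mm high; to be left alone. Origin: centre of its underside.
- key_bowl: White ceramic key bowl, 140 mm across, 50 mm high; to be left alone. Origin: centre of its underside.
There are look-alikes about, which are no part of the job. Leave any purple look-alike of the pill_case alone.

How it is judged:
On the way, in this order (a step that is already met when the one before it is completed fails the run):
1. the pill case lies flat in the drawer, released (x of pill_case in the frame of drawer_in between -0.06 and 0.06 m and y of pill_case in the frame of drawer_in between -0.075 and 0.075 m and z of pill_case in the frame of drawer_in between -0.006 and 0.012 m and angle between pill_case's own z axis and vertical below 0.3 rad and contact force between the fingers and pill_case below 0.3 N), for 0.2 s.
2. the drawer is fully shut with the pill case in it (x of pill_case in the frame of drawer_in between -0.06 and 0.06 m and y of pill_case in the frame of drawer_in between -0.075 and 0.075 m and z of pill_case in the frame of drawer_in between -0.006 and 0.012 m and angle between pill_case's own z axis and vertical below 0.3 rad and value of joint drawer below 0.004 m), for 0.2 s.
3. the knob has clicked past its detent and been let go: the pin stands up (z of pin_top in the frame of knob_grip between 0.0175 and 0.0206 m and contact force between the fingers and lockbox below 0.3 N), for 0.2 s.
At the end, for the whole second after the job is handed in: The pill case lies flat and still inside the drawer (origin within 60 mm along and 75 mm across of the inner floor's centre, tilted less than 0.3 rad), the drawer is shut to within 4 mm, and the knob rests in its click position: the pin's top 17.5 to 20.6 mm above the knob's grip point (all of step 2 and all of step 3 and linear speed of pill_case below 0.02 m/s); the robot touches nothing.
It fails at once if one of the other things on the cabinet top is moved by more than 30 mm (distance of any of stapler, carabiner, fob, shoe_brush, polish_tin, key_bowl from where it was at the start of the episode above 0.03 m).
It also fails if it takes over 67 s, if anything falls off the work surface, if the arm or the gripper's body presses on something with over 40 N, if the wrist force passes 120 N, or if a joint passes its speed limit or range.

## Working session

There is one attempt and no reset: what is moved stays moved. The work goes in short steps, Python scripts to look and compute and a tool call to move; the robot and the scene stay as the last step left them, time stands still between calls to the robot, and variables do not carry over. Pictures are saved under pics/ and viewed, about 8 in all and at most 12, crops included, and the job is handed in when it is done.

Besides the shell and the picture viewer there is one more tool, called by a JSON object that holds its "api" and its "payload". send_rows: Moves the arm, as the interface text tells. Its arguments: {"type":"object","properties":{"commands":{"type":"array","items":{"type":"object","properties":{"delta_pos":{"type":"array","items":{"type":"number"}},"yaw":{"type":"number"}}}},"grip":{"type":"number"},"force":{"type":"number"}},"required":["commands"]}

```bash
mkdir -p pics; cat > h.py <<'E'
import numpy as np, cv2
from station import manip
from scipy.spatial.transform import Rotation as R
def cal(n, s=None):
    c=manip.get_calibration(n); K=np.array([[c['fx'],0,c['cx']],[0,c['fy'],c['cy']],[0,0,1]])
    if n=='wrist':
        s=s or manip.sense(); T=np.eye(4);T[:3,:3]=R.from_quat(s['tool_rot']).as_matrix();T[:3,3]=s['tcp_pos']
        W=np.linalg.inv(T@np.array(c['mount']))
    else: W=np.array(c['world_to_cam'])
    return K,W
def ray(n,uv,z,s=None):
    K,W=cal(n,s); d=W[:3,:3].T@np.linalg.solve(K,[*uv,1]); o=-W[:3,:3].T@W[:3,3]
    return o+d*(z-o[2])/d[2]
def proj(n,p,s=None):
    K,W=cal(n,s); c=K@(W[:3,:3]@np.array(p)+W[:3,3]); return c[:2]/c[2]
E
python3 - <<'E'
from h import *
s=manip.sense(); print({k:np.round(v,3) for k,v in s.items()})
for n in('top','side','wrist'):
    cv2.imwrite(f'pics/{n}0.png',manip.snapshot(n)); K,W=cal(n); print(n,K[0],K[1],-W[:3,:3].T@W[:3,3],W[2,:3])
a=cv2.imread('pics/top0.png');cv2.imwrite('pics/top0b.png',cv2.resize(a,(800,600)))
E
```

```text
{'t': np.float64(0.0), 'q': array([-1.506,  0.528,  1.434, -0.   ,  1.181, -0.179]), 'qd': array([ 0.002,  0.001, -0.   ,  0.001, -0.   ,  0.   ]), 'tau': array([ 0.0000e+00, -4.4235e+01, -1.7803e+01, -0.0000e+00,  8.0000e-03,
        0.0000e+00]), 'tcp_pos': array([ 0.151, -0.606,  0.209]), 'tool_rot': array([ 0.993,  0.122,  0.   , -0.001]), 'force': array([ 0.093,  0.152, -0.147]), 'ft_torque': array([0.013, 0.013, 0.012]), 'finger_gap': np.float64(0.996)}
top [437.7503101    0.         258.22002472] [  0.         437.7503101  189.99306683] [0.402027   0.04500619 1.36629028] [ 0.10864808  0.00222257 -0.99407779]
side [426.58735583   0.         255.68783933] [  0.         426.58735583 191.62137372] [ 0.21971497 -0.83929834  1.21293183] [ 0.21294644  0.60768031 -0.76510029]
wrist [307.91205771   0.         255.64845448] [  0.         307.91205771 189.55420795] [ 0.23148632 -0.58705892  0.37396591] [-0.31249376 -0.07506748 -0.94694906]
```

View pics/top0b.png

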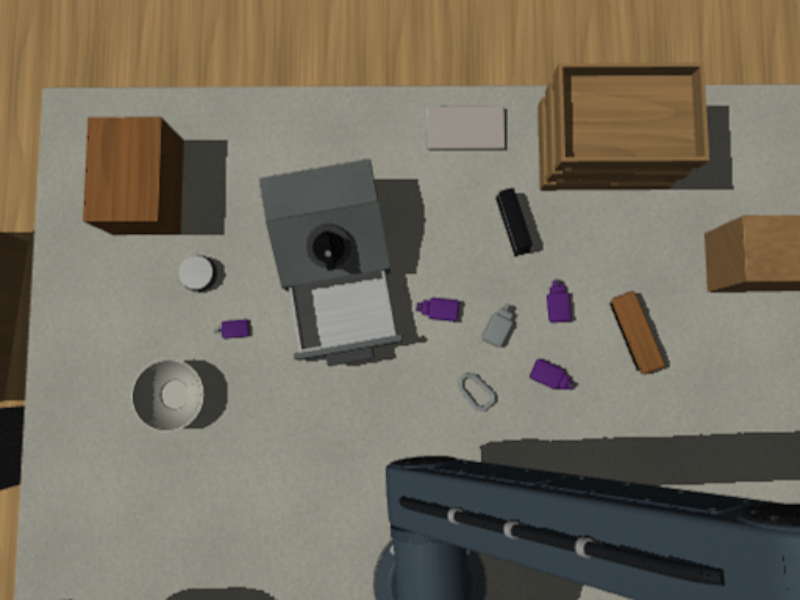

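View pics/side0.png

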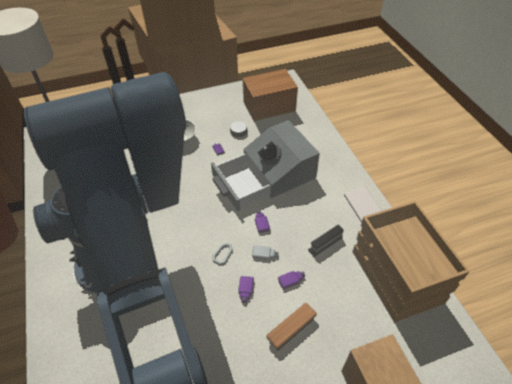

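The silver case is at (499,326) in the 800-px top view, with its cap towards (509,309). Look-alikes are the purple flasks at (440,309), (560,303) and (552,375), and the purple fob is at (235,329). I choose the silver one and will check it in a close crop.

```bash
python3 - <<'E'
from h import *
k=512/800
def r(u,v,z): return ray('top',((u+.5)*k-.5,(v+.5)*k-.5),z)
print('box back L,R top',r(260,178,.134),r(370,160,.134)); print('slope top L,R', r(268,220,.134),r(378,204,.134))
print('panel outer L,R',r(296,357,.072),r(400,340,.072)); print('knobpin?',r(328,246,.15))
a=cv2.imread('pics/top0.png')
x0,y0=300,188; c=a[y0:228,x0:340]; 
cv2.imwrite('pics/c.png',cv2.resize(c,None,fx=10,fy=10,interpolation=cv2.INTER_CUBIC))
b=a[110:240,160:280]; cv2.imwrite('pics/b.png',cv2.resize(b,None,fx=5,fy=5,interpolation=cv2.INTER_CUBIC)[:600])
b=cv2.resize(b,None,fx=4,fy=4,interpolation=cv2.INTER_CUBIC);c=cv2.resize(c,None,fx=8,fy=8,interpolation=cv2.INTER_CUBIC)
o=np.zeros((520,800,3),np.uint8);o[:520,:480]=b;o[:320,480:]=c;cv2.imwrite('pics/bc.png',o)
E
```

```text
box back L,R top [0.75959948 0.31246271 0.134     ] [0.79269438 0.10911035 0.134     ]
slope top L,R [0.68043335 0.29632984 0.134     ] [0.70934718 0.09433237 0.134     ]
panel outer L,R [0.4309228  0.25168256 0.072     ] [0.46201834 0.05537146 0.072     ]
knobpin? [0.62846408 0.1839528  0.15      ]
```

View pics/bc.png

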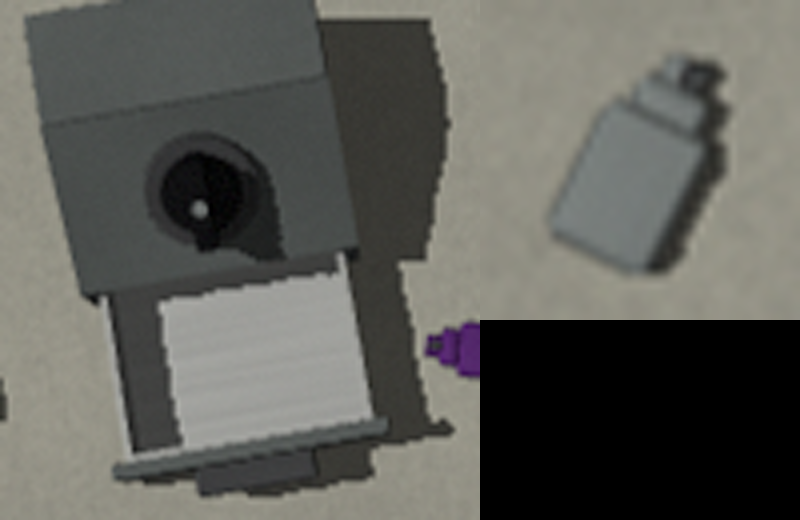

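```bash
python3 - <<'E'
from h import *
f=lambda u,v,z: ray('top',(300+(u+.5)/8-.5,188+(v+.5)/8-.5),z)
lo=f(115,247,.014); hi=f(172,127,.014); L=f(70,225,.014)-f(160,270,.014)
d=hi-lo; yaw=np.arctan2(d[1],d[0]); u=d/np.linalg.norm(d)
print('len',np.linalg.norm(d),'w',np.linalg.norm(L),'yaw',yaw,'case',lo,hi,'grip',(lo+hi)/2, 'cap end',f(218,68,.01))
g=lambda u,v,z: ray('top',(160+(u+.5)/4-.5,110+(v+.5)/4-.5),z)
print('pin',g(200,208,.148))
print('handle outer L,R top', g(202,494,.062),g(316,478,.062))
for p in [(112,463),(114,478),(385,418),(388,430)]: print(p,g(*p,.072))
E
```

```text
len 0.05163721493310128 w 0.038565148397029576 yaw -0.4596755424771381 case [ 0.4607088  -0.12342158  0.014     ] [ 0.50698589 -0.14633081  0.014     ] grip [ 0.48384735 -0.13487619  0.014     ] cap end [ 0.53020772 -0.16524243  0.01      ]
pin [0.61635068 0.18441391 0.148     ]
handle outer L,R top [0.41659056 0.19118512 0.062     ] [0.42801043 0.10663965 0.062     ]
(112, 463) [0.4395429  0.25661408 0.072     ]
(114, 478) [0.42851607 0.25499848 0.072     ]
(385, 418) [0.47175061 0.05516908 0.072     ]
(388, 430) [0.46287765 0.05298966 0.072     ]
```

{"api": "send_rows", "payload": {"commands": [{"delta_pos": [3.4, 4.7, 0], "yaw": -0.07}, {"delta_pos": [3.4, 4.7, 0], "yaw": -0.07}, {"delta_pos": [3.4, 4.7, 0], "yaw": -0.07}, {"delta_pos": [3.4, 4.7, 0], "yaw": -0.07}, {"delta_pos": [3.4, 4.7, 0], "yaw": -0.07}, {"delta_pos": [3.4, 4.7, 0], "yaw": -0.07}, {"delta_pos": [3.4, 4.7, 0], "yaw": -0.07}, {"delta_pos": [3.4, 4.7, -1], "yaw": -0.07}, {"delta_pos": [3.4, 4.7, -2], "yaw": -0.07}, {"delta_pos": [0, 0, 0], "yaw": 0}], "grip": -1}}

```text
t: 1.4
tcp_pos: [0.4629, -0.1707, 0.1773]
tool_rot: [0.979, -0.204, 0.001, 0.0]
force: [-0.5, 0.1, 0.0]
finger_gap: 0.998
```

{"api": "send_rows", "payload": {"commands": [{"delta_pos": [2.1, 3.6, -2], "yaw": -0.05}, {"delta_pos": [0, 0, 0], "yaw": 0}]}}

```text
t: 1.65
tcp_pos: [0.4847, -0.1349, 0.1571]
tool_rot: [0.974, -0.229, 0.002, 0.001]
force: [-0.5, 0.6, 0.2]
finger_gap: 1.0
```

```bash
python3 - <<'E'
from h import *
s=manip.sense(); print(s['tcp_pos'],2*np.arctan2(s['tool_rot'][1],s['tool_rot'][0]))
a=manip.snapshot('wrist'); g=np.array([.4838,-.1349,.014]); u=np.array([np.cos(-.46),np.sin(-.46),0])
for p in (g,g+.03*u,g-.03*u,g+.055*u): 
    q=proj('wrist',p,s).round().astype(int); print(q); cv2.circle(a,q.tolist(),3,(0,0,255),1)
cv2.imwrite('pics/w1.png',a)
E
```

```text
[ 0.48467606 -0.1349239   0.15707036] -0.4612467412816628
[255 171]
[255 142]
[256 199]
[255 117]
```

View pics/w1.png

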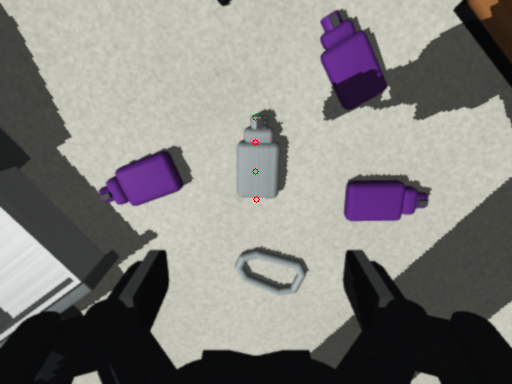

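Wrist view: the silver case is centred at (258,170), cap up at (258,117), and the tool is lined up to within about 2 px. I go down and grip.

{"api": "send_rows", "payload": {"commands": [{"delta_pos": [0, -0.1, -5], "yaw": 0}, {"delta_pos": [0, -0.1, -5], "yaw": 0}, {"delta_pos": [0, 0, -3], "yaw": 0}, {"delta_pos": [0, 0, -1.5], "yaw": 0}, {"delta_pos": [0, 0, -0.7], "yaw": 0}, {"delta_pos": [0, 0, 0], "yaw": 0}]}}

```text
t: 2.45
tcp_pos: [0.4887, -0.1501, 0.0071]
tool_rot: [0.973, -0.232, 0.011, 0.005]
force: [0.1, 0.5, -0.2]
finger_gap: 0.999
```

{"api": "send_rows", "payload": {"commands": [{"delta_pos": [0, 0, 0], "yaw": 0}, {"delta_pos": [0, 0, 0], "yaw": 0}, {"delta_pos": [0, 0, 0], "yaw": 0}, {"delta_pos": [0, 0, 0], "yaw": 0}, {"delta_pos": [0, 0, 0], "yaw": 0}, {"delta_pos": [0, 0, 0], "yaw": 0}], "grip": 1, "force": 50}}

```text
t: 3.2
tcp_pos: [0.4907, -0.1508, 0.0101]
tool_rot: [0.973, -0.231, 0.013, 0.006]
force: [-0.8, -0.5, -0.0]
finger_gap: 0.001
```

```bash
python3 - <<'E'
from h import *
s=manip.sense(); print(s['tcp_pos'],s['q'],s['force'])
cv2.imwrite('pics/w2.png',np.hstack([manip.snapshot('wrist')[:,60:450],manip.snapshot('top')[120:300,230:400].repeat(2,0).repeat(2,1)[:384]if 0 else cv2.resize(manip.snapshot('top')[140:300,230:400],(408,384))]))
E
```

```text
[ 0.49068695 -0.15083677  0.01013842] [-0.51382882  0.70812373  1.87758476 -0.00737617  0.52681279  1.53025771] [-0.82975793 -0.48761013 -0.02515625]
```

View pics/w2.png

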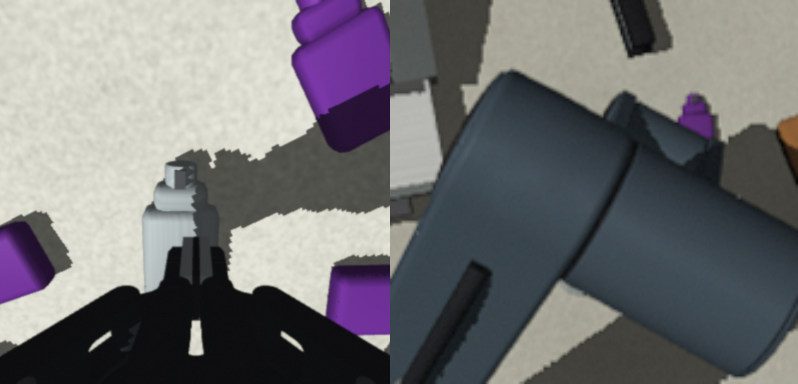

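The grip missed. The tool drifted about 15 mm sideways in the fast descent; in the left picture the shut fingers, at about col 195, stand over the case's right half. I raise, look again and redo it more slowly.

{"api": "send_rows", "payload": {"commands": [{"delta_pos": [0, 0, 1.5], "yaw": 0}, {"delta_pos": [0, 0, 2], "yaw": 0}, {"delta_pos": [-0.2, 0.5, 2], "yaw": 0}, {"delta_pos": [-0.2, 0.5, 2], "yaw": 0}, {"delta_pos": [0, 0.3, 2], "yaw": 0}, {"delta_pos": [0, 0, 0], "yaw": 0}]}}

```text
t: 4.05
tcp_pos: [0.4867, -0.1376, 0.1119]
tool_rot: [0.973, -0.231, 0.015, 0.006]
force: [-0.7, -1.1, -0.6]
finger_gap: -0.002
```

{"api": "send_rows", "payload": {"commands": [{"delta_pos": [0, 0, 0], "yaw": 0}, {"delta_pos": [0, 0, 0], "yaw": 0}, {"delta_pos": [0, 0, 0], "yaw": 0}], "grip": -1}}

```text
t: 4.42
tcp_pos: [0.4857, -0.1374, 0.1108]
tool_rot: [0.973, -0.232, 0.014, 0.006]
force: [0.2, 0.5, -0.4]
finger_gap: 0.637
```

```bash
python3 - <<'E'
from h import *
s=manip.sense(); print(s['t'],s['tcp_pos'],s['tool_rot'],s['force'],s['finger_gap'])
a=manip.snapshot('wrist'); cv2.imwrite('pics/w3.png',a)
h=cv2.cvtColor(a,cv2.COLOR_BGR2HSV); print(a[170,258],a[100,100])
print(R.from_quat(s['tool_rot']).as_matrix()[:,2])
E
```

```text
4.425 [ 0.48567234 -0.13742773  0.11082411] [ 0.97269189 -0.23162942  0.01357481  0.00583263] [ 0.15754535  0.49433151 -0.43378165] 0.636667103602471
[176 175 166] [198 210 210]
[ 0.0237062  -0.01763536 -0.99956341]
```

View pics/w3.png

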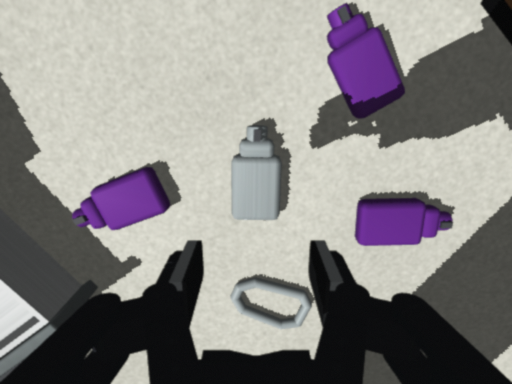

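Wrist view: the case body spans cols 232–281 and rows 155–219 (centre 256,187), upright and intact. The carabiner at (272,302) has not moved.

```bash
python3 - <<'E'
from h import *
s=manip.sense()
b=ray('wrist',(256,187),.02,s);lo=ray('wrist',(256,219),.014,s);hi=ray('wrist',(256.5,155),.018,s);d=hi-lo
print(b,lo,hi,np.linalg.norm(d),np.arctan2(d[1],d[0]),2*np.arctan2(s['tool_rot'][1],s['tool_rot'][0]))
print('carab',ray('wrist',(272,302),.004,s), ray('top',(477.5*.64,391*.64),.004))
E
```

```text
[ 0.48647792 -0.1392245   0.02      ] [ 0.45733686 -0.12451735  0.014     ] [ 0.51117391 -0.15220801  0.018     ] 0.06067290647526673 -0.47505536625975053 -0.4674799674130779
carab [ 0.36225811 -0.09527803  0.004     ] [ 0.36332978 -0.09715712  0.004     ]
```

{"api": "send_rows", "payload": {"commands": [{"delta_pos": [0, 0, -1.5], "yaw": 0}, {"delta_pos": [0, 0, -1.5], "yaw": 0}, {"delta_pos": [0, 0, -1.5], "yaw": 0}, {"delta_pos": [0, 0, -1.5], "yaw": 0}, {"delta_pos": [0, 0, 0], "yaw": 0}], "grip": -1}}

```text
t: 5.1
tcp_pos: [0.4851, -0.1375, 0.0473]
tool_rot: [0.973, -0.232, 0.012, 0.005]
force: [-0.0, 0.4, -0.1]
finger_gap: 1.001
```

{"api": "send_rows", "payload": {"commands": [{"delta_pos": [0, 0, -1.5], "yaw": 0}, {"delta_pos": [0, 0, -1.5], "yaw": 0}, {"delta_pos": [0, 0, -0.9], "yaw": 0}, {"delta_pos": [0, 0, 0], "yaw": 0}]}}

```text
t: 5.6
tcp_pos: [0.4856, -0.1378, 0.0059]
tool_rot: [0.973, -0.232, 0.013, 0.006]
force: [0.4, -0.1, 0.6]
finger_gap: 0.997
```

{"api": "send_rows", "payload": {"commands": [{"delta_pos": [0, 0, -0.1], "yaw": 0}, {"delta_pos": [0, 0, 0], "yaw": 0}, {"delta_pos": [0, 0, 0], "yaw": 0}, {"delta_pos": [0, 0, 0], "yaw": 0}, {"delta_pos": [0, 0, 0], "yaw": 0}], "grip": 1, "force": 40}}

```text
t: 6.22
tcp_pos: [0.4864, -0.1382, 0.0059]
tool_rot: [0.973, -0.232, 0.014, 0.006]
force: [-0.2, -0.5, -0.3]
finger_gap: 0.001
```

```bash
python3 - <<'E'
from h import *
s=manip.sense(); a=manip.snapshot('wrist'); T=R.from_quat(s['tool_rot']).as_matrix()
for k in (0,.019): print(proj('wrist',s['tcp_pos']-k*T[:,2],s))
cv2.imwrite('pics/w4.png',np.hstack([a[100:384,130:380],cv2.resize(manip.snapshot('side')[200:320,180:340],(379,284))]))
E
```

```text
[254.71301856 233.40492881]
[254.57928997 249.63797713]
```

View pics/w4.png

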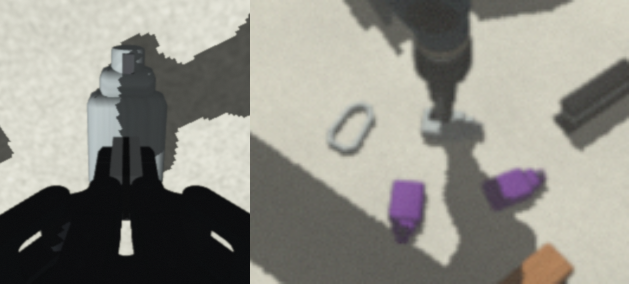

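{"api": "send_rows", "payload": {"commands": [{"delta_pos": [0, 0, -0.2], "yaw": 0}, {"delta_pos": [0, 0, -0.1], "yaw": 0}]}}

```text
t: 6.58
tcp_pos: [0.4865, -0.1382, 0.0028]
tool_rot: [0.973, -0.232, 0.014, 0.006]
force: [-0.4, 0.1, 0.0]
finger_gap: 0.0
```

```bash
python3 - <<'E'
from h import *
s=manip.sense(); T=R.from_quat(s['tool_rot']).as_matrix()
a=manip.snapshot('wrist'); cv2.imwrite('pics/w5.png',cv2.resize(a[150:384,130:380],(750,702))[:600])
for z in(0,.01,.02,.03):
  L=ray('wrist',(218,193),z,s);Rr=ray('wrist',(296,193),z,s); c=T.T@((L+Rr)/2-s['tcp_pos']); print(z,np.linalg.norm(L-Rr),c, L,Rr)
K,W=cal('wrist',s); print('cam',-W[:3,:3].T@W[:3,3], W[2,:3])
E
```

```text
0 0.045150141829620676 [0.02418423 0.00137496 0.00350558] [ 0.51773578 -0.13028914  0.        ] [ 0.49726497 -0.17053192  0.        ]
0.01 0.04249038051305383 [ 0.02767873  0.00134102 -0.00639591] [ 0.52002764 -0.13284279  0.01      ] [ 0.50076274 -0.17071489  0.01      ]
0.02 0.03983061919648698 [ 0.03117322  0.00130707 -0.01629741] [ 0.5223195  -0.13539644  0.02      ] [ 0.50426052 -0.17089787  0.02      ]
0.03 0.03717085787992003 [ 0.03466771  0.00127312 -0.0261989 ] [ 0.52461135 -0.13795009  0.03      ] [ 0.5077583  -0.17108085  0.03      ]
cam [ 0.55664064 -0.17363801  0.16975261] [-0.26416384  0.12945255 -0.95575075]
```

View pics/w5.png

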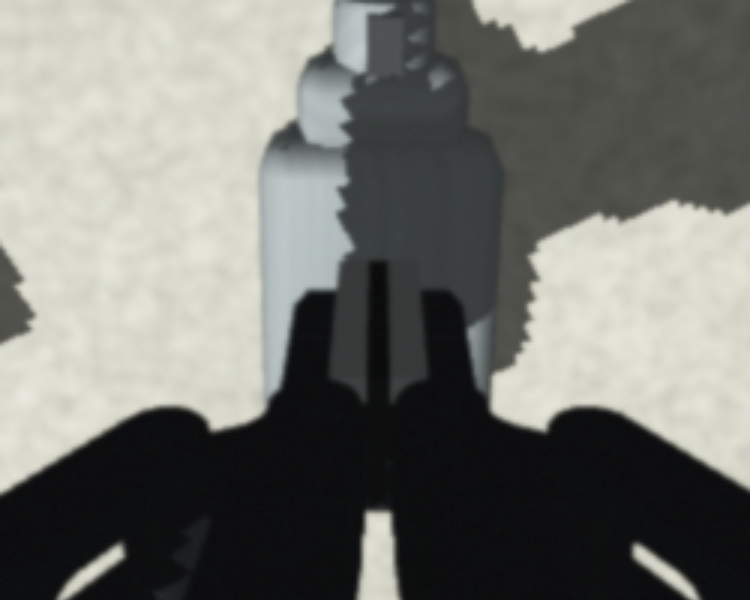

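The wrist close-up shows the shut fingers, tips at about (378,260), hovering over the case's top face. The force is zero even though the TCP reads z = 3 mm. So the tips seem to sit higher than the reading, and I feel downward to find the real height.

{"api": "send_rows", "payload": {"commands": [{"delta_pos": [0, 0, -0.2], "yaw": 0}, {"delta_pos": [0, 0, -0.2], "yaw": 0}]}}

```text
t: 6.88
tcp_pos: [0.4864, -0.1382, -0.0012]
tool_rot: [0.973, -0.232, 0.014, 0.006]
force: [-2.4, 1.3, 23.3]
finger_gap: 0.002
```

{"api": "send_rows", "payload": {"commands": [{"delta_pos": [0, 0, 1.5], "yaw": 0}, {"delta_pos": [0, 0, 2], "yaw": 0}]}}

```text
t: 7.12
tcp_pos: [0.4854, -0.1377, 0.0339]
tool_rot: [0.973, -0.232, 0.012, 0.005]
force: [0.4, -0.4, 0.3]
finger_gap: 0.004
```

{"api": "send_rows", "payload": {"commands": [{"delta_pos": [0, 0, 0], "yaw": 0}, {"delta_pos": [0, 0, 0], "yaw": 0}, {"delta_pos": [0, 0, 0], "yaw": 0}, {"delta_pos": [0, 0, 0], "yaw": 0}, {"delta_pos": [0, 0, -1], "yaw": 0}, {"delta_pos": [0, 0, -1], "yaw": 0}, {"delta_pos": [0, 0, -1], "yaw": 0}, {"delta_pos": [0, 0, -0.5], "yaw": 0}], "grip": -1}}

```text
t: 8.12
tcp_pos: [0.4852, -0.1377, -0.0037]
tool_rot: [0.973, -0.232, 0.012, 0.005]
force: [0.1, -0.7, -0.7]
finger_gap: 1.0
```

{"api": "send_rows", "payload": {"commands": [{"delta_pos": [0, 0, -0.5], "yaw": 0}, {"delta_pos": [0, 0, -0.4], "yaw": 0}]}}

```text
t: 8.38
tcp_pos: [0.4851, -0.1376, -0.0137]
tool_rot: [0.973, -0.232, 0.012, 0.005]
force: [-0.4, -0.6, -0.2]
finger_gap: 1.0
```

{"api": "send_rows", "payload": {"commands": [{"delta_pos": [0, 0, -0.3], "yaw": 0}]}}

```text
t: 8.5
tcp_pos: [0.4852, -0.1376, -0.0169]
tool_rot: [0.973, -0.232, 0.012, 0.005]
force: [0.3, 0.8, 0.2]
finger_gap: 0.999
```

{"api": "send_rows", "payload": {"commands": [{"delta_pos": [0, 0, -0.2], "yaw": 0}]}}

```text
t: 8.62
tcp_pos: [0.4853, -0.1377, -0.019]
tool_rot: [0.973, -0.232, 0.012, 0.005]
force: [-0.1, -0.2, -0.7]
finger_gap: 1.001
```

There is no contact even at z = -19 mm, so the finger ends are about 20 mm behind the reported TCP. I close now.

{"api": "send_rows", "payload": {"commands": [{"delta_pos": [0, 0, 0], "yaw": 0}, {"delta_pos": [0, 0, 0], "yaw": 0}, {"delta_pos": [0, 0, 0], "yaw": 0}, {"delta_pos": [0, 0, 0], "yaw": 0}], "grip": 1, "force": 40}}

```text
t: 9.12
tcp_pos: [0.4855, -0.1378, -0.0185]
tool_rot: [0.973, -0.232, 0.012, 0.006]
force: [-0.3, -0.4, -1.9]
finger_gap: 0.503
```

{"api": "send_rows", "payload": {"commands": [{"delta_pos": [0, 0, 1.5], "yaw": 0}, {"delta_pos": [0, 0, 2.5], "yaw": 0}, {"delta_pos": [0, 0, 2.5], "yaw": 0}, {"delta_pos": [0, 0, 2.5], "yaw": 0}, {"delta_pos": [0, 0, 2.5], "yaw": 0}, {"delta_pos": [0.2, 2, 0], "yaw": 0.06}, {"delta_pos": [0.2, 3, 0], "yaw": 0.06}, {"delta_pos": [0.2, 3, 0], "yaw": 0.06}, {"delta_pos": [0.2, 3, 0], "yaw": 0.06}]}}

```text
t: 10.25
tcp_pos: [0.4935, -0.0267, 0.1075]
tool_rot: [0.994, -0.112, 0.016, 0.005]
force: [0.7, -0.6, -0.6]
finger_gap: 0.504
```

{"api": "send_rows", "payload": {"commands": [{"delta_pos": [0.2, 3, 0], "yaw": 0.06}, {"delta_pos": [0.2, 3, 0], "yaw": 0.06}, {"delta_pos": [0.2, 3, 0], "yaw": 0.06}, {"delta_pos": [0.2, 3, 0], "yaw": 0.06}, {"delta_pos": [0.2, 3, 0], "yaw": 0.06}, {"delta_pos": [0.2, 3, 0], "yaw": 0.06}, {"delta_pos": [0, 0, 0], "yaw": 0}]}}

```text
t: 11.12
tcp_pos: [0.5037, 0.1612, 0.1137]
tool_rot: [0.997, 0.075, 0.019, 0.001]
force: [0.0, 0.8, -0.9]
finger_gap: 0.503
```

```bash
cat >> h.py <<'E'
YAW=.155; X=np.array([np.cos(YAW),np.sin(YAW),0]);Y=np.array([-X[1],X[0],0]);Z=np.array([0,0,1.])
C=np.array([.677,.195,0]); D=np.array([.5436,.1693,.015])
N=-np.sin(np.radians(27))*X+np.cos(np.radians(27))*Z; U=np.cos(np.radians(27))*X+np.sin(np.radians(27))*Z
S=C-.042*X+.1045*Z   # slope centre
E
python3 - <<'E'
from h import *
s=manip.sense(); a=manip.snapshot('wrist')
def m(p,c): cv2.circle(a,tuple(int(v) for v in proj('wrist',p,s).round()),3,c,1)
for dx,dy in((-.0825,-.088),(-.0825,.088),(-.099,-.104),(-.099,.104)): m(D+dx*X+dy*Y+.057*Z,(0,0,255))
for dy in(-.105,.105): m(C-.1*X+dy*Y+.075*Z,(0,255,0)); m(C+.016*X+dy*Y+.134*Z,(0,255,0))
m(S,(255,255,0)); m(S+.049*N,(255,0,255))
cv2.imwrite('pics/w6.png',cv2.resize(a,(800,600)))
E
```

```text
(no output)
```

View pics/w6.png

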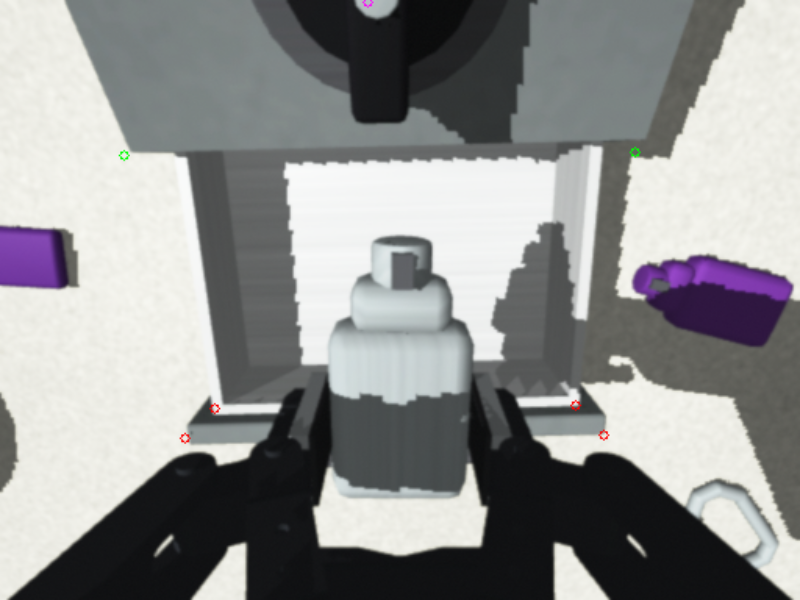

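Wrist view (800 px): the case is held straight at (400,400) and the drawer is right beneath it. Panel corners (190,442) and (605,433) match the prediction within about 5 px. The box is about 4 mm to the right of my estimate, the pin is at (377,5), and the bar points straight down-slope to (378,120).

{"api": "send_rows", "payload": {"commands": [{"delta_pos": [1.0, 0.3, -1.5], "yaw": 0.01}, {"delta_pos": [0, 0, -1.8], "yaw": 0}, {"delta_pos": [0, 0, -1.8], "yaw": 0}, {"delta_pos": [0, 0, -1.8], "yaw": 0}, {"delta_pos": [0, 0, -1.5], "yaw": 0}, {"delta_pos": [0, 0, 0], "yaw": 0}]}}

```text
t: 11.92
tcp_pos: [0.5166, 0.1579, 0.0242]
tool_rot: [0.997, 0.076, 0.019, 0.002]
force: [1.1, 0.4, -0.8]
finger_gap: 0.503
```

{"api": "send_rows", "payload": {"commands": [{"delta_pos": [0, 0.2, -1.2], "yaw": 0}, {"delta_pos": [0, 0.2, -0.9], "yaw": 0}, {"delta_pos": [0, 0, -0.4], "yaw": 0}, {"delta_pos": [0, 0, 0], "yaw": 0}]}}

```text
t: 12.42
tcp_pos: [0.5178, 0.1621, -0.0018]
tool_rot: [0.997, 0.075, 0.02, 0.002]
force: [-0.3, -0.2, -0.6]
finger_gap: 0.505
```

{"api": "send_rows", "payload": {"commands": [{"delta_pos": [0, 0, -0.1], "yaw": 0}, {"delta_pos": [0, 0, -0.1], "yaw": 0}]}}

```text
t: 12.68
tcp_pos: [0.5182, 0.1623, -0.0033]
tool_rot: [0.997, 0.076, 0.021, 0.002]
force: [-0.1, -0.6, 1.9]
finger_gap: 0.5
```

{"api": "send_rows", "payload": {"commands": [{"delta_pos": [0, 0, 0], "yaw": 0}, {"delta_pos": [0, 0, 0], "yaw": 0}, {"delta_pos": [0, 0, 0], "yaw": 0}, {"delta_pos": [0, 0, 0], "yaw": 0}, {"delta_pos": [0, 0, 0.8], "yaw": 0}, {"delta_pos": [0, 0, 1.5], "yaw": 0}, {"delta_pos": [0, 0, 2], "yaw": 0}, {"delta_pos": [0, 0, 2], "yaw": 0}, {"delta_pos": [0, 0, 2], "yaw": 0}, {"delta_pos": [0, 0, 2], "yaw": 0}], "grip": -1}}

```text
t: 13.92
tcp_pos: [0.5184, 0.1623, 0.1071]
tool_rot: [0.997, 0.076, 0.022, 0.002]
force: [0.4, -0.4, -0.6]
finger_gap: 1.0
```

{"api": "send_rows", "payload": {"commands": [{"delta_pos": [-2.5, -0.3, 0], "yaw": 0}, {"delta_pos": [-2.5, -0.3, 0], "yaw": 0}, {"delta_pos": [-2.5, -0.3, 0], "yaw": 0}, {"delta_pos": [-2.5, -0.3, 0], "yaw": 0}, {"delta_pos": [-2.3, -0.3, 0], "yaw": 0}, {"delta_pos": [0, 0, 0], "yaw": 0}], "grip": 1}}

```text
t: 14.68
tcp_pos: [0.3954, 0.1473, 0.116]
tool_rot: [0.997, 0.076, 0.03, 0.002]
force: [-0.1, -1.0, -0.1]
finger_gap: 0.001
```

```bash
python3 - <<'E'
from h import *
s=manip.sense(); a=manip.snapshot('wrist'); print(s['tcp_pos'])
cv2.imwrite('pics/w7.png',a)
E
```

```text
[0.39536903 0.14729817 0.11603144]
```

View pics/w7.png

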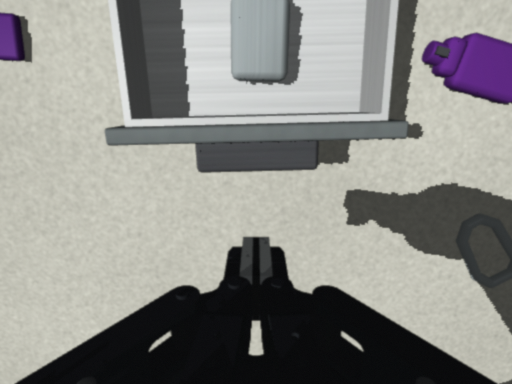

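Wrist view: the case lies flat in the drawer (tail at row 80, clear of the front wall at row 118). The shut fingers at col 256 line up with the handle's centre (257,155).

{"api": "send_rows", "payload": {"commands": [{"delta_pos": [0, 0, -1.6], "yaw": 0}, {"delta_pos": [0, 0, -1.6], "yaw": 0}, {"delta_pos": [0, 0, -1.6], "yaw": 0}, {"delta_pos": [0, 0, -1.6], "yaw": 0}, {"delta_pos": [0, 0, -1.6], "yaw": 0}, {"delta_pos": [0, 0, -1.0], "yaw": 0}, {"delta_pos": [0, 0, 0], "yaw": 0}]}}

```text
t: 15.6
tcp_pos: [0.4134, 0.1487, 0.0264]
tool_rot: [0.996, 0.075, 0.042, 0.002]
force: [-1.8, -0.1, -1.5]
finger_gap: -0.002
```

{"api": "send_rows", "payload": {"commands": [{"delta_pos": [1.2, 0.2, 0], "yaw": 0}, {"delta_pos": [1.0, 0.15, 0], "yaw": 0}, {"delta_pos": [1.0, 0.15, 0], "yaw": 0}, {"delta_pos": [1.0, 0.15, 0], "yaw": 0}]}}

```text
t: 16.1
tcp_pos: [0.4576, 0.1558, 0.0274]
tool_rot: [0.996, 0.075, 0.041, 0.002]
force: [-1.7, 0.4, -0.9]
finger_gap: -0.004
```

{"api": "send_rows", "payload": {"commands": [{"delta_pos": [1.0, 0.16, 0], "yaw": 0}, {"delta_pos": [1.0, 0.16, 0], "yaw": 0}, {"delta_pos": [1.0, 0.16, 0], "yaw": 0}, {"delta_pos": [1.0, 0.16, 0], "yaw": 0}, {"delta_pos": [1.0, 0.16, 0], "yaw": 0}, {"delta_pos": [0.8, 0.13, 0], "yaw": 0}]}}

```text
t: 16.85
tcp_pos: [0.5201, 0.1662, 0.0276]
tool_rot: [0.996, 0.075, 0.042, 0.001]
force: [-1.7, 0.9, -0.1]
finger_gap: -0.0
```

{"api": "send_rows", "payload": {"commands": [{"delta_pos": [0.4, 0.06, 0], "yaw": 0}, {"delta_pos": [0.4, 0.06, 0], "yaw": 0}]}}

```text
t: 17.1
tcp_pos: [0.5292, 0.1675, 0.0277]
tool_rot: [0.996, 0.075, 0.042, 0.001]
force: [-2.4, 0.7, 0.5]
finger_gap: 0.002
```

{"api": "send_rows", "payload": {"commands": [{"delta_pos": [0.3, 0.05, 0], "yaw": 0}, {"delta_pos": [0.2, 0.03, 0], "yaw": 0}]}}

```text
t: 17.35
tcp_pos: [0.5343, 0.1683, 0.0277]
tool_rot: [0.996, 0.075, 0.042, 0.001]
force: [-2.1, 2.0, 0.7]
finger_gap: -0.001
```

{"api": "send_rows", "payload": {"commands": [{"delta_pos": [0.3, 0.05, 0], "yaw": 0}, {"delta_pos": [0.2, 0.03, 0], "yaw": 0}]}}

```text
t: 17.6
tcp_pos: [0.5392, 0.1691, 0.0277]
tool_rot: [0.996, 0.075, 0.042, 0.001]
force: [-2.9, 0.9, 1.0]
finger_gap: 0.001
```

{"api": "send_rows", "payload": {"commands": [{"delta_pos": [0.3, 0.05, 0], "yaw": 0}, {"delta_pos": [0.2, 0.03, 0], "yaw": 0}]}}

```text
t: 17.85
tcp_pos: [0.5388, 0.1692, 0.0273]
tool_rot: [0.996, 0.076, 0.036, 0.002]
force: [-5.5, 0.2, 3.4]
finger_gap: -0.0
```

{"api": "send_rows", "payload": {"commands": [{"delta_pos": [0.6, 0.1, 0], "yaw": 0}, {"delta_pos": [0.6, 0.1, 0], "yaw": 0}]}}

```text
t: 18.1
tcp_pos: [0.5383, 0.1694, 0.0261]
tool_rot: [0.997, 0.076, 0.023, 0.003]
force: [-11.2, -1.0, 8.2]
finger_gap: 0.004
```

{"api": "send_rows", "payload": {"commands": [{"delta_pos": [-1, -0.15, 0], "yaw": 0}, {"delta_pos": [-2, -0.3, 0], "yaw": 0}, {"delta_pos": [-1, -0.15, 2], "yaw": 0}, {"delta_pos": [0, 0, 3], "yaw": 0}, {"delta_pos": [0, 0, 3], "yaw": 0}, {"delta_pos": [0, 0, 3], "yaw": 0}, {"delta_pos": [1, 0, 3], "yaw": 0}, {"delta_pos": [2.5, 0.3, 3], "yaw": 0}, {"delta_pos": [2.5, 0.3, 1], "yaw": 0}, {"delta_pos": [0, 0, 0], "yaw": 0}]}}

```text
t: 19.35
tcp_pos: [0.5677, 0.1681, 0.2153]
tool_rot: [0.996, 0.076, 0.037, 0.004]
force: [-0.1, -0.0, -0.5]
finger_gap: -0.001
```

```bash
python3 - <<'E'
from h import *
s=manip.sense(); a=manip.snapshot('wrist'); print(s['tcp_pos'],s['tool_rot'],s['q'].round(2) if hasattr(s['q'],'round') else s['q'])
def m(p,c): cv2.circle(a,tuple(int(v) for v in proj('wrist',p,s).round()),2,c,1)
for dy in(-.105,.105): m(C-.1*X+dy*Y+.075*Z,(0,255,0)); m(C+.016*X+dy*Y+.134*Z,(0,255,0)); m(C-.114*X+dy*.99*Y+.072*Z,(0,0,255))
m(S,(255,255,0)); m(S+.049*N,(255,0,255)); m(S+.047*N+.033*U,(255,0,255)); m(S+.047*N-.033*U,(255,0,255))
cv2.imwrite('pics/w8.png',cv2.resize(a,(800,600)))
E
```

```text
[0.56773663 0.16813107 0.21533138] [0.99645045 0.07559616 0.03686904 0.00351998] [ 0.1   0.45  1.57 -0.01  1.05  1.53]
```

View pics/w8.png

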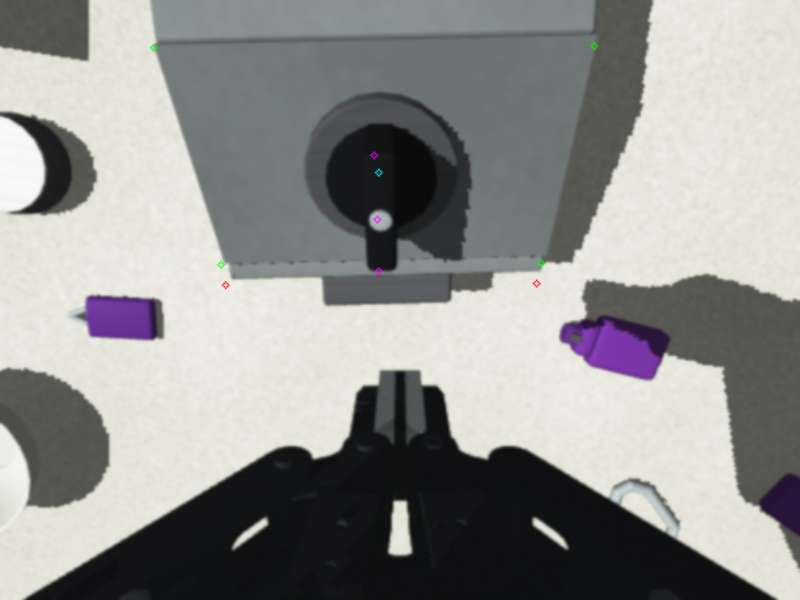

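Wrist view: the panel sits flush with the box, so the drawer is shut. The pin is at (380,220), 2 mm from the prediction, and the bar's lower end at (381,270) points straight down-slope. I will push the bar's lower end clockwise with the shut fingers, so the detent can pull itself into the click unhindered.

```bash
cat > kn.py <<'E'
from h import *
y=.17; XX=np.array([np.cos(y),np.sin(y),0]);YY=np.array([-XX[1],XX[0],0]); A=np.array([.618,.184,0])
def wp(t,r=.032):
    u=-r*np.cos(t-.72); v=r*np.sin(t-.72)
    return A+.891*u*XX+v*YY+np.array([.0015,0,.146+.454*u-.013-.02])
if __name__=='__main__':
    print(manip.sense()['tcp_pos'])
    p=None
    for t in np.arange(-.3,2.61,.1):
        w=wp(t); print(round(t,1),(w*100).round(2),'' if p is None else ((w-p)*100).round(2)); p=w
E
python3 kn.py
```

```text
[0.56583299 0.16803499 0.21451023]
-0.3 [60.94 15.46 10.54] 
-0.2 [60.68 15.6  10.42] [-0.26  0.14 -0.12]
-0.1 [60.43 15.76 10.31] [-0.25  0.17 -0.11]
0.0 [60.19 15.96 10.21] [-0.23  0.19 -0.1 ]
0.1 [59.98 16.17 10.12] [-0.22  0.22 -0.09]
0.2 [59.78 16.41 10.04] [-0.2   0.24 -0.08]
0.3 [59.6  16.67  9.97] [-0.18  0.26 -0.07]
0.4 [59.45 16.95  9.92] [-0.15  0.28 -0.05]
0.5 [59.33 17.24  9.88] [-0.13  0.29 -0.04]
0.6 [59.22 17.54  9.86] [-0.1   0.3  -0.02]
0.7 [59.15 17.85  9.85] [-0.07  0.31 -0.01]
0.8 [59.11 18.17  9.85] [-0.05  0.32  0.  ]
0.9 [59.09 18.49  9.87] [-0.02  0.32  0.02]
1.0 [59.1  18.81  9.9 ] [0.01 0.32 0.03]
1.1 [59.14 19.12  9.95] [0.04 0.31 0.05]
1.2 [59.21 19.43 10.01] [0.07 0.31 0.06]
1.3 [59.3  19.72 10.08] [0.1  0.3  0.07]
1.4 [59.42 20.01 10.17] [0.12 0.28 0.09]
1.5 [59.57 20.28 10.27] [0.15 0.27 0.1 ]
1.6 [59.74 20.52 10.37] [0.17 0.25 0.11]
1.7 [59.94 20.75 10.49] [0.19 0.23 0.12]
1.8 [60.15 20.95 10.62] [0.21 0.2  0.12]
1.9 [60.38 21.13 10.75] [0.23 0.18 0.13]
2.0 [60.63 21.28 10.88] [0.25 0.15 0.14]
2.1 [60.89 21.41 11.02] [0.26 0.12 0.14]
2.2 [61.16 21.5  11.17] [0.27 0.09 0.14]
2.3 [61.43 21.56 11.31] [0.28 0.06 0.15]
2.4 [61.72 21.59 11.46] [0.28 0.03 0.14]
2.5 [62.   21.59 11.6 ] [ 0.29 -0.    0.14]
2.6 [62.29 21.55 11.74] [ 0.29 -0.03  0.14]
```

{"api": "send_rows", "payload": {"commands": [{"delta_pos": [1.3, -0.9, 0], "yaw": 0}, {"delta_pos": [1.3, -0.9, 0], "yaw": 0}, {"delta_pos": [1.2, -0.8, -1], "yaw": 0}, {"delta_pos": [0, 0, -2], "yaw": 0}, {"delta_pos": [0, 0, -2], "yaw": 0}, {"delta_pos": [0, 0, -1.5], "yaw": 0}, {"delta_pos": [0, 0, 0], "yaw": 0}]}}

```text
t: 20.27
tcp_pos: [0.6041, 0.1367, 0.1412]
tool_rot: [0.997, 0.074, 0.031, 0.004]
force: [-0.3, 0.9, -0.5]
finger_gap: -0.002
```

{"api": "send_rows", "payload": {"commands": [{"delta_pos": [0, 0.3, -1.5], "yaw": 0}, {"delta_pos": [0, 0.2, -1.5], "yaw": 0}, {"delta_pos": [0, 0, -0.8], "yaw": 0}, {"delta_pos": [0, 0, 0], "yaw": 0}]}}

```text
t: 20.78
tcp_pos: [0.6048, 0.1423, 0.1013]
tool_rot: [0.997, 0.075, 0.032, 0.004]
force: [-0.2, -0.1, -0.2]
finger_gap: 0.002
```

{"api": "send_rows", "payload": {"commands": [{"delta_pos": [-0.1, 0.4, 0], "yaw": 0}, {"delta_pos": [-0.1, 0.4, 0], "yaw": 0}, {"delta_pos": [-0.1, 0.4, 0], "yaw": 0}, {"delta_pos": [0, 0.4, 0], "yaw": 0}]}}

```text
t: 21.28
tcp_pos: [0.6026, 0.1594, 0.1028]
tool_rot: [0.997, 0.075, 0.033, 0.004]
force: [0.5, 0.1, 0.1]
finger_gap: 0.002
```

{"api": "send_rows", "payload": {"commands": [{"delta_pos": [-0.2, 0.2, -0.1], "yaw": 0}, {"delta_pos": [-0.2, 0.25, -0.1], "yaw": 0}]}}

```text
t: 21.52
tcp_pos: [0.5999, 0.1638, 0.1015]
tool_rot: [0.997, 0.075, 0.035, 0.004]
force: [1.5, -0.9, 0.5]
finger_gap: 0.001
```

{"api": "send_rows", "payload": {"commands": [{"delta_pos": [-0.2, 0.25, -0.05], "yaw": 0}, {"delta_pos": [-0.1, 0.3, -0.05], "yaw": 0}]}}

```text
t: 21.78
tcp_pos: [0.5965, 0.1692, 0.1004]
tool_rot: [0.997, 0.075, 0.035, 0.005]
force: [-0.2, -1.6, 0.3]
finger_gap: 0.003
```

{"api": "send_rows", "payload": {"commands": [{"delta_pos": [-0.15, 0.28, -0.03], "yaw": 0}, {"delta_pos": [-0.1, 0.3, -0.03], "yaw": 0}]}}

```text
t: 22.02
tcp_pos: [0.5931, 0.1754, 0.0994]
tool_rot: [0.997, 0.075, 0.034, 0.005]
force: [-0.4, -1.3, -1.2]
finger_gap: -0.004
```

{"api": "send_rows", "payload": {"commands": [{"delta_pos": [-0.1, 0.3, 0], "yaw": 0}, {"delta_pos": [-0.07, 0.3, 0], "yaw": 0}]}}

```text
t: 22.28
tcp_pos: [0.5907, 0.1821, 0.0991]
tool_rot: [0.997, 0.075, 0.033, 0.004]
force: [-0.5, -0.5, 0.1]
finger_gap: 0.002
```

{"api": "send_rows", "payload": {"commands": [{"delta_pos": [0, 0.32, 0], "yaw": 0}, {"delta_pos": [0.02, 0.31, 0.02], "yaw": 0}]}}

```text
t: 22.52
tcp_pos: [0.5905, 0.1889, 0.0992]
tool_rot: [0.997, 0.075, 0.033, 0.004]
force: [-0.6, -1.8, 0.4]
finger_gap: -0.003
```

{"api": "send_rows", "payload": {"commands": [{"delta_pos": [0.04, 0.31, 0.04], "yaw": 0}, {"delta_pos": [0.07, 0.3, 0.05], "yaw": 0}]}}

```text
t: 22.78
tcp_pos: [0.5902, 0.1944, 0.0996]
tool_rot: [0.997, 0.075, 0.031, 0.005]
force: [-2.2, -5.5, 0.3]
finger_gap: -0.002
```

The force has risen to about 6 N at roughly 1.2 rad, so the knob has stiffened. I continue in small steps, pushing along the bar's normal.

{"api": "send_rows", "payload": {"commands": [{"delta_pos": [0.2, 0.13, 0.08], "yaw": 0}, {"delta_pos": [0.2, 0.13, 0.08], "yaw": 0}]}}

```text
t: 23.02
tcp_pos: [0.5897, 0.1946, 0.0997]
tool_rot: [0.997, 0.076, 0.026, 0.008]
force: [-4.3, -5.4, 0.6]
finger_gap: 0.004
```

{"api": "send_rows", "payload": {"commands": [{"delta_pos": [0.5, 0.25, 0.1], "yaw": 0}, {"delta_pos": [0.4, 0.2, 0.08], "yaw": 0}]}}

```text
t: 23.28
tcp_pos: [0.5903, 0.1955, 0.1]
tool_rot: [0.997, 0.076, 0.016, 0.011]
force: [-6.9, -6.4, 6.5]
finger_gap: -0.001
```

{"api": "send_rows", "payload": {"commands": [{"delta_pos": [0.4, 0.1, 0.4], "yaw": 0}, {"delta_pos": [0.6, 0.1, 0.3], "yaw": 0}]}}

```text
t: 23.52
tcp_pos: [0.5905, 0.196, 0.1034]
tool_rot: [0.997, 0.076, 0.004, 0.012]
force: [-6.8, -0.3, -2.9]
finger_gap: -0.002
```

{"api": "send_rows", "payload": {"commands": [{"delta_pos": [0.9, 0.35, 0.1], "yaw": 0}, {"delta_pos": [0.9, 0.35, 0.1], "yaw": 0}]}}

```text
t: 23.78
tcp_pos: [0.5988, 0.2026, 0.1038]
tool_rot: [0.997, 0.076, -0.007, 0.012]
force: [-8.2, -4.5, 4.2]
finger_gap: -0.002
```

{"api": "send_rows", "payload": {"commands": [{"delta_pos": [0.5, 0.1, 0.15], "yaw": 0}]}}

```text
t: 23.9
tcp_pos: [0.6, 0.2035, 0.1046]
tool_rot: [0.997, 0.076, -0.011, 0.012]
force: [-6.2, -1.4, 1.2]
finger_gap: -0.002
```

{"api": "send_rows", "payload": {"commands": [{"delta_pos": [0.4, 0.1, 0.15], "yaw": 0}]}}

```text
t: 24.02
tcp_pos: [0.6024, 0.2049, 0.1056]
tool_rot: [0.997, 0.076, -0.013, 0.012]
force: [-0.5, -0.2, 0.2]
finger_gap: 0.0
```

{"api": "send_rows", "payload": {"commands": [{"delta_pos": [0.1, 0, 0.05], "yaw": 0}]}}

```text
t: 24.15
tcp_pos: [0.6046, 0.2056, 0.1064]
tool_rot: [0.997, 0.076, -0.011, 0.012]
force: [-0.2, -0.2, 1.8]
finger_gap: -0.003
```

{"api": "send_rows", "payload": {"commands": [{"delta_pos": [0.1, 0, 0.05], "yaw": 0}]}}

```text
t: 24.28
tcp_pos: [0.6061, 0.206, 0.107]
tool_rot: [0.997, 0.076, -0.011, 0.011]
force: [-1.2, 1.0, 0.4]
finger_gap: 0.002
```

The force vanished and the finger then ran free for about 4 mm, so the knob seems to have jumped into the click. I back off and look.

{"api": "send_rows", "payload": {"commands": [{"delta_pos": [-0.6, 0.3, 0], "yaw": 0}, {"delta_pos": [-1.2, 0.4, 0.3], "yaw": 0}, {"delta_pos": [-1.5, 0, 2], "yaw": 0}, {"delta_pos": [-1.5, -1, 3], "yaw": 0}, {"delta_pos": [0, -1, 3], "yaw": 0}, {"delta_pos": [0, -1, 2], "yaw": 0}, {"delta_pos": [0, 0, 0], "yaw": 0}]}}

```text
t: 25.15
tcp_pos: [0.5524, 0.1847, 0.2137]
tool_rot: [0.997, 0.077, -0.01, 0.011]
force: [-0.6, -0.6, 0.5]
finger_gap: -0.004
```

```bash
python3 - <<'E'
from h import *
s=manip.sense(); a=manip.snapshot('wrist'); print(s['t'],s['tcp_pos'],s['tool_rot'],s['force'])
g=S+.0351*N-.002*Y
for h in(.014,.0196,.021): print(h,proj('wrist',g+h*N,s))
gr=cv2.cvtColor(a,cv2.COLOR_BGR2GRAY)
u,v=proj('wrist',g+.017*N,s).astype(int); w=gr[v-25:v+25,u-25:u+25]; print(w.max()); 
n,l,st,c=cv2.connectedComponentsWithStats((w>110).astype(np.uint8)); print([(st[i].tolist(),(c[i]+[u-25,v-25]).round(1)) for i in range(1,n)])
cv2.imwrite('pics/w9.png',cv2.resize(a[max(v-100,0):v+100,u-133:u+133],(798,600),interpolation=cv2.INTER_CUBIC)); print(u,v)
E
```

```text
25.15 [0.55235025 0.18468157 0.21366949] [ 0.99689858  0.07724006 -0.01032193  0.01098385] [-0.63261087 -0.57103184  0.52607405]
0.014 [268.02766342 115.48449282]
0.0196 [268.38416776 119.94377302]
0.021 [268.47523772 121.08290768]
172
[([19, 18, 14, 13, 153], array([268.5, 115.9])), ([0, 33, 28, 17, 340], array([254.6, 134.4])), ([28, 49, 2, 1, 2], array([271.5, 141. ]))]
268 117
```

View pics/w9.png

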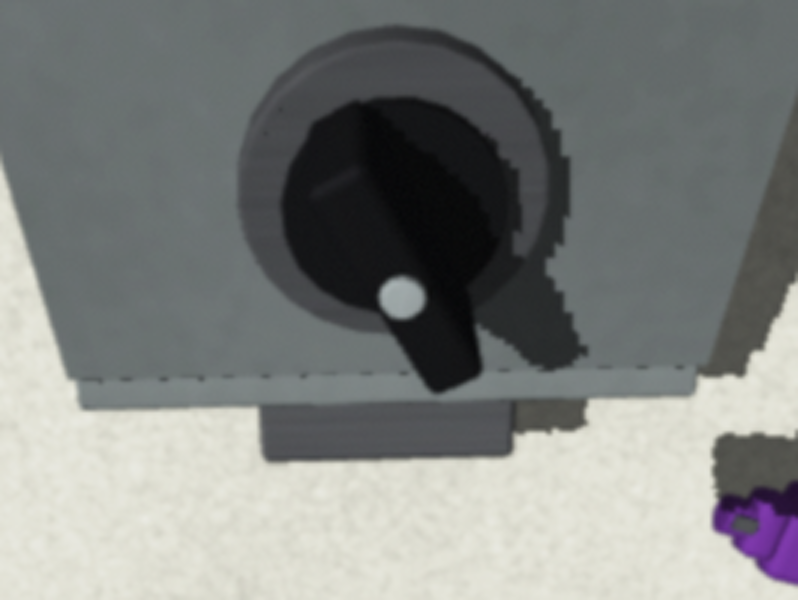

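The last view (crop, 3x) shows the drawer flush. The bar now runs from (336,183) through the pin at (402,297) to (459,383), about 2.65 rad clockwise. The pin measures as down (row 115.9, against 115.5 expected for down and 119.9 for locked). The knob leapt past the click and its second crest, so it must be turned back. This time I'll grip the bar so it can't run away.

```bash
cat > bar.py <<'E'
from h import *
def bar(pts,s,g,h=.012):
    K,W=cal('wrist',s); o=-W[:3,:3].T@W[:3,3]; P=g+h*N; out=[]
    for uv in pts:
        d=W[:3,:3].T@np.linalg.solve(K,[*uv,1]); q=o+d*((P-o)@N)/(d@N)-P; out.append((q@U,q@Y))
    return np.array(out)
E
python3 - <<'E'
from bar import *
s=manip.sense(); g=S+.0351*N-.002*Y
b=bar([(247,78),(135+459/3,17+383/3),(268.5,115.9)],s,g); print(b*1000, [np.linalg.norm(x)*1000 for x in b])
print('yaw bar vs up slope',np.arctan2(b[0,1],b[0,0]),np.arctan2(-b[1,1],-b[1,0])); d=b[0]-b[1]; th=np.arctan2(d[1],d[0]); print(th,'theta',np.pi-th)
print('grip pt',g,'pin',g+.014*N)
E
```

```text
[[ 26.83447111  15.31770081]
 [-29.35822588 -16.6161179 ]
 [ -2.50622624  -0.03461945]] [np.float64(30.898556569129884), np.float64(33.73426745670931), np.float64(2.5064653322941948)]
yaw bar vs up slope 0.5186885742171587 0.5150277797171829
0.5167778697351395 theta 2.624814783854654
grip pt [0.62006825 0.18407996 0.13577433] pin [0.61378858 0.18309874 0.14824842]
```

{"api": "send_rows", "payload": {"commands": [{"delta_pos": [1.3, 0, 0], "yaw": 0.113}, {"delta_pos": [1.3, 0, 0], "yaw": 0.113}, {"delta_pos": [1.3, 0, 0], "yaw": 0.113}, {"delta_pos": [1.3, 0, 0], "yaw": 0.113}, {"delta_pos": [1.3, 0, 0], "yaw": 0.113}, {"delta_pos": [0, 0, -1], "yaw": 0}, {"delta_pos": [0, 0, -1], "yaw": 0}, {"delta_pos": [0, 0, 0], "yaw": 0}], "grip": -0.1}}

```text
t: 26.2
tcp_pos: [0.6087, 0.1885, 0.1798]
tool_rot: [0.932, 0.361, -0.018, 0.012]
force: [-0.9, -0.3, -0.5]
finger_gap: 0.552
```

{"api": "send_rows", "payload": {"commands": [{"delta_pos": [0.9, -0.5, -0.5], "yaw": -0.02}, {"delta_pos": [0, 0, -1.2], "yaw": 0}, {"delta_pos": [0, 0, -1.2], "yaw": 0}, {"delta_pos": [0, 0, 0], "yaw": 0}]}}

```text
t: 26.7
tcp_pos: [0.6177, 0.1829, 0.1484]
tool_rot: [0.936, 0.35, -0.018, 0.012]
force: [-0.3, 0.2, -0.3]
finger_gap: 0.548
```

{"api": "send_rows", "payload": {"commands": [{"delta_pos": [0, 0, -1], "yaw": 0}, {"delta_pos": [0, 0, -1], "yaw": 0}, {"delta_pos": [0, 0, -1], "yaw": 0}, {"delta_pos": [0, 0, -0.4], "yaw": 0}, {"delta_pos": [0, 0, 0], "yaw": 0}]}}

```text
t: 27.32
tcp_pos: [0.6176, 0.1831, 0.1121]
tool_rot: [0.936, 0.35, -0.018, 0.012]
force: [-0.4, -0.6, 0.1]
finger_gap: 0.547
```

{"api": "send_rows", "payload": {"commands": [{"delta_pos": [0, 0, 0], "yaw": 0}, {"delta_pos": [0, 0, 0], "yaw": 0}, {"delta_pos": [0, 0, 0], "yaw": 0}], "grip": 1, "force": 60}}

```text
t: 27.7
tcp_pos: [0.6181, 0.1831, 0.1128]
tool_rot: [0.937, 0.35, -0.018, 0.012]
force: [-0.6, 1.4, -2.8]
finger_gap: 0.205
```

{"api": "send_rows", "payload": {"commands": [{"delta_pos": [0, 0, 0], "yaw": 0.1}, {"delta_pos": [0, 0, 0], "yaw": 0.1}, {"delta_pos": [0, 0, 0], "yaw": 0.1}]}}

```text
t: 28.08
tcp_pos: [0.6184, 0.1818, 0.1133]
tool_rot: [0.873, 0.487, -0.015, 0.016]
force: [-3.5, 0.4, 0.9]
finger_gap: 0.203
```

```bash
python3 -c "
from h import *
s=manip.sense();print(2*np.arctan2(s['tool_rot'][1],s['tool_rot'][0]),s['force'],s['ft_torque'])"
```

```text
1.0173602914474722 [-3.50879714  0.35119763  0.88272661] [-1.31397108 -0.47353011 -0.95755678]
```

{"api": "send_rows", "payload": {"commands": [{"delta_pos": [0, 0, 0], "yaw": 0.1}, {"delta_pos": [0, 0, 0], "yaw": 0.1}]}}

```text
t: 28.32
tcp_pos: [0.6191, 0.1815, 0.1145]
tool_rot: [0.82, 0.573, -0.012, 0.019]
force: [-3.8, 0.7, 0.4]
finger_gap: 0.204
```

```bash
cat > st.py <<'E'
from h import *
s=manip.sense();y=2*np.arctan2(s['tool_rot'][1],s['tool_rot'][0]);print('yaw',y,'theta',np.pi-np.arctan2(.891*np.sin(y-.16),np.cos(y-.16)),s['force'],s['ft_torque'])
E
python3 st.py
```

```text
yaw 1.2197532836919223 theta 2.1324999786739767 [-3.80731707  0.69639176  0.39404129] [-0.66580893 -1.09726196 -0.67115347]
```

{"api": "send_rows", "payload": {"commands": [{"delta_pos": [0, 0, 0], "yaw": 0.1}]}}

```text
t: 28.45
tcp_pos: [0.6194, 0.1818, 0.1149]
tool_rot: [0.789, 0.614, -0.011, 0.021]
force: [-3.4, 2.1, -2.3]
finger_gap: 0.205
```

```bash
python3 st.py
```

```text
yaw 1.3216884047900628 theta 2.0236760400120617 [-3.43576845  2.11531215 -2.29250308] [-0.90332581 -1.22384894 -0.72821867]
```

{"api": "send_rows", "payload": {"commands": [{"delta_pos": [0, 0, 0], "yaw": 0.08}]}}

```text
t: 28.58
tcp_pos: [0.6198, 0.1818, 0.1154]
tool_rot: [0.764, 0.645, -0.009, 0.022]
force: [-6.0, 0.7, 9.4]
finger_gap: 0.203
```

```bash
python3 st.py
```

```text
yaw 1.4032389071692066 theta 1.9351373013354343 [-6.01951452  0.65434405  9.39122018] [-0.72988378 -0.9200261  -0.59541277]
```

{"api": "send_rows", "payload": {"commands": [{"delta_pos": [0, 0, 0], "yaw": 0.04}, {"delta_pos": [0, 0, 0], "yaw": 0}]}}

```text
t: 28.82
tcp_pos: [0.6196, 0.1819, 0.1163]
tool_rot: [0.75, 0.661, -0.008, 0.023]
force: [-2.5, 0.7, -3.7]
finger_gap: 0.205
```

{"api": "send_rows", "payload": {"commands": [{"delta_pos": [0, 0, 0], "yaw": 0}, {"delta_pos": [0, 0, 0], "yaw": 0}, {"delta_pos": [0, 0, 0], "yaw": 0}, {"delta_pos": [0, 0, 0.8], "yaw": 0}, {"delta_pos": [0, 0, 1.5], "yaw": 0}, {"delta_pos": [0, 0, 2], "yaw": 0}, {"delta_pos": [0, 0, 2], "yaw": 0}, {"delta_pos": [0, 0, 2], "yaw": 0}], "grip": -0.1}}

```text
t: 29.82
tcp_pos: [0.6199, 0.1819, 0.2044]
tool_rot: [0.75, 0.66, -0.008, 0.022]
force: [0.5, -0.8, -0.4]
finger_gap: 0.551
```

{"api": "send_rows", "payload": {"commands": [{"delta_pos": [-0.9, 0, 0.2], "yaw": -0.16}, {"delta_pos": [-0.9, 0, 0.2], "yaw": -0.16}, {"delta_pos": [-0.9, 0, 0.2], "yaw": -0.16}, {"delta_pos": [-0.9, 0, 0.2], "yaw": -0.16}, {"delta_pos": [-0.8, 0, 0], "yaw": -0.16}, {"delta_pos": [-0.8, 0, 0], "yaw": -0.16}, {"delta_pos": [-0.8, 0, 0], "yaw": -0.16}, {"delta_pos": [-0.7, 0, 0], "yaw": -0.16}, {"delta_pos": [0, 0, 0], "yaw": 0}]}}

```text
t: 30.95
tcp_pos: [0.5557, 0.1828, 0.2287]
tool_rot: [0.998, 0.061, -0.012, 0.018]
force: [-0.5, -0.4, 0.0]
finger_gap: 0.553
```

```bash
cat > pin.py <<'E'
from bar import *
s=manip.sense(); a=manip.snapshot('wrist'); print(s['t'],s['tcp_pos'],s['tool_rot'])
cv2.imwrite('pics/last.png',a)
gr=cv2.cvtColor(a,cv2.COLOR_BGR2GRAY); g=S+.0351*N-.002*Y
for h in(.014,.0196,.021): print(h,proj('wrist',g+h*N,s).round(1))
u,v=proj('wrist',g+.017*N,s).astype(int); w=gr[v-25:v+25,u-25:u+25]
n,l,st,c=cv2.connectedComponentsWithStats((w>110).astype(np.uint8)); print([(st[i].tolist(),(c[i]+[u-25,v-25]).round(1)) for i in range(1,n) if st[i,4]>40])
# dark bar pixels: direction near pin on the bar-top plane, ascii-free: angular darkness at 26 mm radius, side view of the bar beyond skirt
ang=np.arange(0,180,10)
for r in (.029,.032):
  print(r,[(int(t),[int(gr[tuple(proj('wrist',g+.012*N+k*r*(np.cos(np.radians(t))*U+np.sin(np.radians(t))*Y),s).round().astype(int)[::-1])]) for k in(1,-1)]) for t in ang])
# edge of panel against box: none
E
python3 pin.py
```

```text
30.95 [0.55572936 0.18275163 0.22869263] [ 0.99788872  0.06118973 -0.01170712  0.01835392]
0.014 [259.8 116.6]
0.0196 [260.2 120.8]
0.021 [260.3 121.9]
[([0, 18, 50, 32, 850], array([258.7, 131.9]))]
0.029 [(0, [21, 131]), (10, [20, 127]), (20, [14, 130]), (30, [13, 125]), (40, [14, 115]), (50, [13, 114]), (60, [22, 20]), (70, [21, 21]), (80, [20, 21]), (90, [113, 15]), (100, [114, 13]), (110, [114, 14]), (120, [115, 14]), (130, [115, 18]), (140, [116, 22]), (150, [113, 21]), (160, [131, 20]), (170, [130, 20])]
0.032 [(0, [21, 129]), (10, [21, 127]), (20, [20, 127]), (30, [13, 130]), (40, [13, 100]), (50, [14, 112]), (60, [23, 53]), (70, [24, 19]), (80, [25, 20]), (90, [114, 18]), (100, [114, 40]), (110, [115, 26]), (120, [114, 25]), (130, [113, 26]), (140, [114, 21]), (150, [129, 23]), (160, [130, 22]), (170, [129, 20])]
```

```bash
python3 - <<'E'
from bar import *
a=cv2.imread('pics/last.png'); gr=cv2.cvtColor(a,cv2.COLOR_BGR2GRAY)
for th in(125,135,145,155):
  w=gr[95:145,235:285]; n,l,st,c=cv2.connectedComponentsWithStats((w>th).astype(np.uint8)); print(th,[(st[i].tolist(),(c[i]+[235,95]).round(1)) for i in range(1,n) if st[i,4]>20])
print(gr[100:150:2,240:282:2])
E
```

```text
125 [([19, 17, 14, 15, 157], array([259.8, 119.6])), ([0, 45, 50, 5, 169], array([263. , 142.7]))]
135 [([19, 17, 13, 15, 143], array([259.6, 119.9]))]
145 [([19, 18, 13, 14, 126], array([259.7, 120.1]))]
155 [([20, 19, 11, 12, 100], array([259.6, 120.2]))]
[[ 16  15  15  13  13  14  13  14  14  13  15  13  14  14  13  14  14  15
   13  15  15]
 [ 21  20  19  17  15  15  15  15  14  14  12  13  15  13  14  14  14  13
   15  14  13]
 [ 22  23  22  22  21  21  18  17  16  15  13  13  13  13  14  14  14  14
   15  13  14]
 [ 21  21  21  22  23  22  23  23  22  21  19  16  15  15  14  14  14  15
   14  14  14]
 [ 21  20  22  21  21  21  22  21  22  23  22  22  21  20  20  17  17  17
   14  14  15]
 [ 21  22  21  21  21  22  20  22  28  58  65  53  33  22  22  21  20  19
   19  18  16]
 [ 20  21  21  21  21  20  19  47 129 143 128 104  74  38  19  21  22  22
   21  21  20]
 [ 20  21  21  21  22  21  24 110 161 149 133 108  83  57  22  21  20  20
   21  21  22]
 [ 19  20  20  21  19  20  31 137 166 169 164 153 126  77  30  12  16  20
   20  22  21]
 [ 22  20  19  20  21  19  34 143 176 169
[... 683 characters left out ...]
6 115 115 115 115 115 115 115 115 114 115 115 115 114 114 114
  114 114 114]
 [115 115 114 116 114 115 115 115 115 114 114 114 114 114 113 112 112 114
  113 114 115]
 [115 114 115 115 114 114 115 115 114 113 112 112 113 114 112 111 110 109
  110 115 116]
 [110 113 115 116 116 116 109 114 118 118 106  95  97 119 123 124 122 121
  122 127 128]
 [120 124 128 130 129 128 122 129 130 131 131 129 127 128 130 130 130 128
  128 129 130]
 [128 129 130 131 130 131 130 130 131 131 131 130 129 127 127 129 127 127
  126 128 129]
 [129 129 130 130 130 130 129 129 130 130 129 128 129 127 127 126 126 127
  125 127 129]
 [127 128 129 129 130 128 127 126 126 124 124 124 125 123 120 117 114 109
  106 105 106]]
```

```bash
python3 -c "
from station import manip
print(manip.sign_off())"
```

```text
the job is handed in; nothing more can be done
None
```

The case is in the drawer, the drawer is shut and the knob reads as locked in its click. I handed the job in at about 31 s of the 67 s allowed; no verdict was reported.

- **Case:** Two grips missed because the finger ends sit about 20 mm behind the reported TCP. The third, with the TCP lowered by that much, held the case. It was set on the drawer floor and released, and seen lying flat before the drawer was pushed.
- **Drawer:** I pushed the handle until it met a firm stop at about 11 N. The front panel was flush with the box in two later pictures.
- **Knob:** My first push, with shut fingers, overshot. The knob leapt past the click and the second crest, and the pin measured as down. I then gripped the bar, turned it back about 0.75 rad and let go.
- **Final pin check:** By pixel measurement, because my picture views were used up, the bar was at about 1.9 rad. The centre of the pin's blob was at row 119.6–120.2, where 116.6 would mean down, 120.8 locked and 121.9 on a crest. That says up, though row 121.9 is only about one pixel from the locked one.

I did not look at the case again after the drawer closed. In the last close views the gripper was clear of everything. I did not compare all six objects with their starting positions at the end; the carabiner was measured early on and had not moved.

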